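# Hook the key plate onto its keeper stud

### The arm

A 7-joint arm with a two-finger parallel gripper is mounted at the origin on the work surface. World frame = base frame: x ahead of the robot, y to its left, z up, the work surface at z = 0. Lengths are in m, angles in rad, forces in N, time in s.
With the tool pointing down it reaches from about 0.425 to 1.025 m from the base axis. Payload 3.6 kg.
Tool frame: the origin (TCP) lies at the very end of the fingers, on their centre line; the grasp point (between the pads) lies 19 mm behind it; z points along the fingers, y is the line along which they close (so a half turn about z gives the same grasp; the last joint's range is limited). The gripper opens to 85 mm and grips with 20 to 120 N. Pads are 22 mm wide; open, the fingers measure 114 mm over their backs; the gripper's body (76 mm by 85 mm) begins 54 mm behind the grasp point. The pads swing forward as they close: fully open they stand 13 mm farther back than shut.
Start: joints at [-1.331, 0.591, 0.048, 1.609, -0.033, 0.943, -0.034], TCP at [0.237, 0.685, 0.207] pointing down, gripper open.
Joint ranges: [-2.69, 2.69], [-0.47, 2.24], [-1.27, 1.36], [0.19, 2.51], [-1.53, 4.68], [0.08, 2.07], [-3.09, 3.09]. Speed limits (rad/s): [2.57, 2.57, 3.14, 3.14, 3.14, 3.14, 3.14].

### API

Orientations are given as a 3x3 rotation matrix whose columns are the frame's x, y, z axes.
In Python, from cell import status, optics, workorder gives the robot as it stands.
- The arm moves only by the tool drive_tool, never from a script. Its arguments are lists of equal length, an entry for each row: "linear": the shift along the tool's x, y, z in cm, a list of three; "angular": the turn, a rotation vector about the tool's x, y, z in rad, a list of three. In form: {"linear": [[dx, dy, dz], ...], "angular": [[wx, wy, wz], ...]}. A call has 1 to 8 rows; each row shifts and turns the commanded pose from where the row before left it, along the tool's axes as they then stand; what a row does not reach is not made up. A row lasts 1/8 s, in which the tool goes at most 62.5 mm and 10.7 degrees, less where a joint would pass 70% of its speed; a pose out of reach is approached as far as the arm can. A call is refused whole if a number of a shift passes 6.25 or a number of a turn 0.188, either way. A call with a gripper value outside its range is refused whole. "fingers" is the finger opening in cm, from 0 to 8.54, set as the call begins (left out, the last holds). The fingers move at their own pace and stop on an object; "force" is the grip in N (left out, the last holds). Time passes only in rows, so rows that do not move let the fingers close. It gives the time, the measured TCP pose, the force, the opening and the grip force at its end, in the units of the state.
- status.sense(): the state, without advancing time (a new reading comes with each control period).
- optics.read_camera(name): name is "scene" or "top"; returns the picture (420x560x3 uint8, blue, green, red); there is no depth.
- optics.camera_info(name): a dict with "mtx" (3x3 intrinsics, pixels), "k1" (the pictures are not rectified: a ray, as slopes to the right and down, at radius r is drawn at 1 + k1 r^2 times it, then the intrinsics apply), "R" (3x3) and "t" (3): a world point X has camera coordinates R X + t. Camera axes: x right, y down, z forward; pixel columns grow to the right and rows downward; lengths in m; the calibration is good to about 2 mm. A picture is of the moment at which its call begins. camera_info takes no time and is no camera call.
- workorder.hand_in(): hands the job in; it is judged then, once.
The state is a dict: "t": time; "q": joint angles; "joint_velocities": joint speeds; "joint_efforts": joint torques, N m; "ee_pos": TCP position; "ee_rot": TCP orientation; "wrist_force": force on the tool from outside, world axes, zero at the start; "ft_torque": the same for the moment, N m; "grip_width": finger opening in m; "gripper_force": force on a finger pad.
Only numpy, scipy, OpenCV 4.12 (cv2) and the standard library are available. Lean on these libraries where they do the work, as an engineer would, in place of code of your own. Each camera call takes 0.05 s, during which the arm holds its last target. There are 200 camera calls.

### The job

Put the cabinet's key plate away on its keeper: tip the plate with its tail up, thread its oblong eye over the wide head of the stud and, still tipped, draw it gently tail-ward until you feel the end of the eye bear on the stud's neck. Keep it bearing there while you level it, then slide it back until the eye drops over the raised boss and the plate lies flat and flush on the slab, trapped under both ends of the head, and let go. Never force it (keep the push or pull on the keeper below about 20 N), and leave the bottles, burner and lipstick undisturbed.

Things in the scene. Friction and masses are not known exactly. Their poses are not given: they have to be found in the camera images.
- plate: Loose gilded key plate, 0.12-0.26 kg, flat, 5 thick, 34 wide (y), from x = -29 (tip) to +79 (tail); a 5 wide key on the tail reaches x = +107. Origin: underside, centre of the eye; x from eye to tail, z up. Eye: rectangular through hole, x -19 to +19, y -9 to +9; so the tip bar (x -29 to -19) is 10 wide, the sides 8. Lies flat on the counter (z = 0) at the start.
- tab (a point): Middle of the upright finger tab on the plate's tail, at plate x = 56, y = 0, z = 24, axes as the plate: pinch here, closing along the plate's y. Tab: 26 long (x 43 to 69), 10 thick (y -5 to +5), flat-sided from z = 5 to 34, with a rounded top to z = 47. The eye threads past the stud's head with the plate tipped 20 to 30 degrees, tail up.
- keeper: Dark slab fixed to the counter, 170 (x) by 70 (y) by 8 high. Origin: underside, centre; x along the slab, z up. On its centre line stands a rigid gilded piece, boss below and T-headed stud above, clamped somewhere within 7 either way of the middle along x: where is not reported, so find it by feel (or sight). Symmetric: the plate's tail may point to +x or -x.
- slab_top (a point): Centre of the slab's top face (z = 8 of the keeper), axes as the keeper. On it: boss 34 (x) by 14 (y), z 8 to 11 of the keeper, upper half stepped in 1.5 all round (the eye goes over it with 2 to spare each side); neck 10 in diameter, z 11 to 25; head a bar 50 (x) by 12 (y), z 25 to 29. All centred on one upright axis; head along x.
- oud0: Bystander: amber oud bottle with crystal stopper, 60 wide, about 115 high, on the gilded tray. Origin under its centre.
- oud1: Bystander: amber oud bottle with crystal stopper, 60 wide, about 127 high, middle of the tray. Origin under its centre.
- oud2: Bystander: amber oud bottle with crystal stopper, 60 wide, about 109 high, on the gilded tray. Origin under its centre.
- burner: Bystander: white porcelain incense burner, 84 wide, 70 high. Origin under its centre.
- lipstick: Bystander: gold plastic lipstick tube standing upright, 19 in diameter, 74 high. Origin under its centre.
There are look-alikes about, which are no part of the job. Leave any red look-alike of the keeper alone.

How it is judged:
On the way, in this order (a step that is already met when the one before it is completed fails the run):
1. the eye is threaded over the stud's head and, still tipped, drawn so that its tip end bears on the neck (angle between plate's own z axis and vertical above 0.14 rad and x of slab_top in the frame of plate below -0.006 m and z of slab_top in the frame of plate between -0.018 and 0.003 m and contact force between plate and keeper above 0.8 N), for 0.2 s.
2. the plate is levelled beneath the head's height with its tip end still (or again) bearing on the neck (angle between plate's own z axis and vertical below 0.08 rad and x of slab_top in the frame of plate below -0.006 m and z of slab_top in the frame of plate between -0.018 and 0.003 m and contact force between plate and keeper above 0.8 N), for 0.2 s.
At the end, for the whole second after the job is handed in: The plate lies flat (within 2.3 degrees) and flush on the slab (within 1.2 mm), which it can only with its eye around the boss; eye centre within 12 mm of the slab's middle, plate along the slab within 11 degrees either way round, at rest and let go (angle between plate's own z axis and vertical below 0.04 rad and z of plate in the frame of keeper between 0.006 and 0.0092 m and horizontal distance between plate and keeper below 0.012 m and angle between the x axis of plate and the x axis of keeper, either way round below 0.2 rad and linear speed of plate below 0.02 m/s); the robot touches nothing.
It fails at once if the plate is forced against the keeper (slab, boss or stud) with more than 35 N (contact force between plate and keeper above 35 N).
It fails at once if the robot leans on the keeper with more than 25 N (contact force between any of the fingers, the arm and keeper above 25 N).
It fails at once if a bottle, the burner or the lipstick is shifted by more than 15 mm or tipped (distance of any of oud0, oud1, oud2, burner, lipstick from where it was at the start of the episode above 0.015 m or angle between any of lipstick, burner's own z axis and vertical above 0.3 rad).
It also fails if it takes over 58 s, if anything falls off the work surface, if the arm or the gripper's body presses on something with over 40 N, if the wrist force passes 120 N, or if a joint passes its speed limit or range.

## Working session

There is one attempt and no reset: what is moved stays moved. The work goes in short steps, Python scripts to look and compute and a tool call to move; the robot and the scene stay as the last step left them, time stands still between calls to the robot, and variables do not carry over. Pictures are saved under pics/ and viewed, at most 10 in all, crops included, and the job is handed in when it is done.

Besides the shell and the picture viewer there is one more tool, called after "Request:" as name(argument=value, ...) on one line, values as JSON. drive_tool: Moves the arm, as the interface text tells. Its arguments: {"type":"object","properties":{"linear":{"type":"array","items":{"type":"array","items":{"type":"number"}}},"angular":{"type":"array","items":{"type":"array","items":{"type":"number"}}},"fingers":{"type":"number"},"force":{"type":"number"}},"required":["linear","angular"]}

```bash
mkdir -p pics; ls
python3 - <<'E'
from cell import status, optics
import cv2,numpy as np
for n in("scene","top"):
    cv2.imwrite(f"pics/{n}0.png",optics.read_camera(n)); i=optics.camera_info(n)
    print(n,i)
s=status.sense();print(s)
E
```

```text
pics
scene {'mtx': array([[486.5608549 ,   0.        , 282.80000543],
       [  0.        , 486.5608549 , 210.20018608],
       [  0.        ,   0.        ,   1.        ]]), 'k1': 0.03364050377879739, 'R': array([[-0.71733547,  0.69665416, -0.0101392 ],
       [ 0.45588985,  0.45831945, -0.76295984],
       [-0.52687216, -0.55192052, -0.64636636]]), 't': array([ 0.36171585, -0.23236899,  1.45401857])}
top {'mtx': array([[379.17181853,   0.        , 284.04882905],
       [  0.        , 379.17181853, 205.09233748],
       [  0.        ,   0.        ,   1.        ]]), 'k1': -0.0819023473504389, 'R': array([[-0.01895295, -0.99972355,  0.01391431],
       [-0.99930668,  0.01849532, -0.03231219],
       [ 0.0320459 , -0.01451707, -0.99938097]]), 't': array([0.0329379 , 0.53822329, 0.88427785])}
{'t': 0.1, 'q': array([-1.33150344,  0.59205478,  0.04830722,  1.60970243, -0.03329047,
        0.94268744, -0.0336988 ]), 'joint_velocities': array([ 0.00047248,  0.00022014, -0.000802  , -0.00269862,  0.00095089,
       -0.00098711, -0.00022246]), 'joint_efforts': array([ 3.63772524e-03, -5.49987137e+01,  1.55294716e+00, -1.98824930e+01,
        9.71734553e-03,  3.83330407e-03,  9.67153568e-06]), 'ee_pos': array([0.23658317, 0.68446882, 0.20573246]), 'ee_rot': array([[-9.45161263e-01,  3.26603561e-01, -5.48754273e-04],
       [ 3.26603998e-01,  9.45159213e-01, -1.97244947e-03],
       [-1.25548864e-04, -2.04350817e-03, -9.99997904e-01]]), 'wrist_force': array([-0.31644482, -0.89082168,  0.29943686]), 'ft_torque': array([-0.01539769, -0.03723333, -0.00125714]), 'gripper_force': 0.0, 'grip_width': 0.0855141035987467}
```

View pics/top0.png

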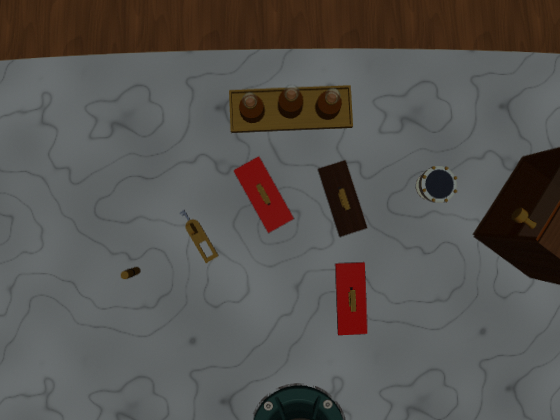

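View pics/scene0.png

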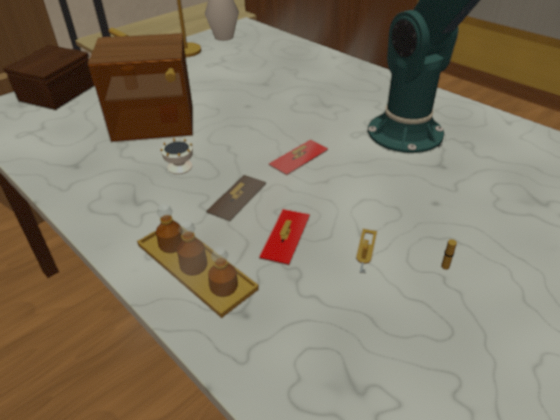

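Run:
```python
import cv2,numpy as np
t=cv2.imread("pics/top0.png")
a=cv2.resize(t[200:275,170:230],None,fx=8,fy=8,interpolation=cv2.INTER_CUBIC)
b=cv2.resize(t[155:240,310:375],None,fx=7,fy=7,interpolation=cv2.INTER_CUBIC)
a=cv2.convertScaleAbs(a,alpha=1.5);b=cv2.convertScaleAbs(b,alpha=2)
o=np.zeros((600,480+455,3),np.uint8);o[:600,:480]=a;o[:595,480:]=b
# grid ticks
cv2.imwrite("pics/c1.png",cv2.resize(o,(800,513)))
```

```text
(no output)
```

View pics/c1.png

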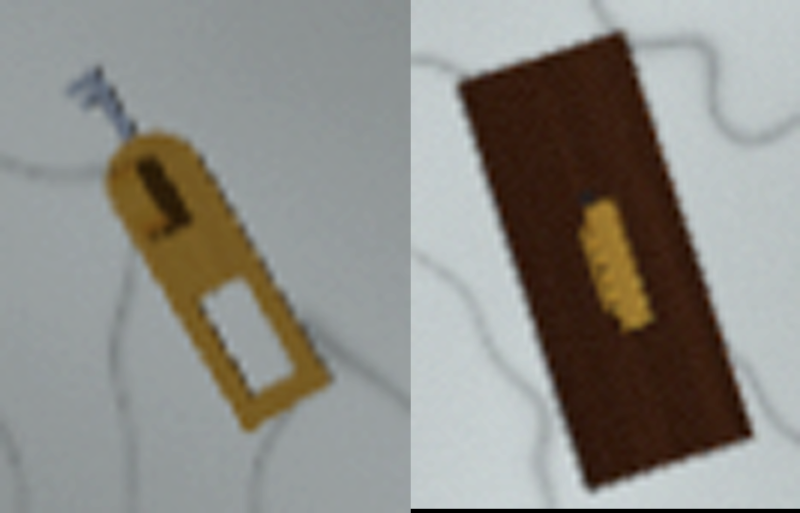

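```bash
cat > h.py <<'E'
import numpy as np
from cell import optics
def proj(X,name="top"):
    i=optics.camera_info(name); c=np.atleast_2d(X)@i["R"].T+i["t"]
    s=c[:,:2]/c[:,2:]; r2=(s**2).sum(1,keepdims=True); s=s*(1+i["k1"]*r2)
    return s@i["mtx"][:2,:2].T+i["mtx"][:2,2]
def pose(p,P):
    c,s=np.cos(p[2]),np.sin(p[2]); P=np.array(P,float)
    return np.c_[p[0]+c*P[:,0]-s*P[:,1],p[1]+s*P[:,0]+c*P[:,1],P[:,2]]
E
python3 - <<'E'
from h import *
from scipy.optimize import least_squares
def px(L,s,ox,oy,dx=0): L=np.array(L,float); return np.c_[ox+(L[:,0]-dx+.5)/s-.5,oy+(L[:,1]+.5)/s-.5]
s1,s2=6.845,5.989
plate=px([(331,381),(249,431),(201,300),(245,277),(296,365),(256,394)],s1,170,200)
PP=np.array([(-29,-17,5),(-29,17,5),(19,9,5),(19,-9,5),(-19,-9,5),(-19,9,5)])/1e3
# which side: checked by residuals
kp=px([(458,85),(623,32),(753,436),(590,490)],s2,310,155,410.7)
KP=np.array([(85,35,8),(85,-35,8),(-85,-35,8),(-85,35,8)])/1e3
hd=px([(581,205),(611,198),(653,322),(627,333)],s2,310,155,410.7)
HP=np.array([(25,6,29),(25,-6,29),(-25,-6,29),(-25,6,29)])/1e3
for n,I,P,g in(("plate",plate,PP,(.5,.2,.5)),("keeper",kp,KP,(.55,-.1,.3)),("head",hd,HP,(.55,-.1,.3))):
    r=least_squares(lambda p:(proj(pose(p,P))-I).ravel(),g); print(n,r.x.round(4),np.degrees(r.x[2]).round(2),r.fun.reshape(-1,2).round(2).tolist())
E
```

```text
plate [0.4402 0.209  0.5132] 29.4 [[0.39, 0.08], [-0.03, 0.06], [-0.33, -0.1], [-0.21, -0.59], [0.45, 0.47], [-0.27, 0.09]]
keeper [ 0.5529 -0.1152  0.2915] 16.7 [[-0.32, -0.38], [0.03, -0.37], [0.5, 0.31], [-0.21, 0.42]]
head [ 0.5502 -0.1162  0.3127] 17.92 [[0.19, 0.55], [0.05, 0.05], [0.15, -0.23], [-0.38, -0.37]]
```

```bash
cat >> h.py <<'E'
from scipy.spatial.transform import Rotation as Ro
from cell import status
def Rt(yaw,tip=0):
    # tool down: y along plate y, x along -plate x... choose given plate yaw; tip = tail up angle
    P=Ro.from_euler('z',yaw).as_matrix()@Ro.from_euler('y',-tip).as_matrix()
    return np.c_[-P[:,0],P[:,1],-P[:,2]]
def plan(p,R,n,p0=None,R0=None):
    s=status.sense(); p0=s["ee_pos"] if p0 is None else p0; R0=s["ee_rot"] if R0 is None else R0
    w=Ro.from_matrix(R0.T@R).as_rotvec()/n; d=(np.array(p)-p0)/n*100; Rc=R0
    L=[]
    for k in range(n): L.append((Rc.T@d).round(2).tolist()); Rc=Rc@Ro.from_rotvec(w).as_matrix()
    print("t",s["t"],"lin",L,"\nang",[w.round(3).tolist()]*n)
E
python3 - <<'E'
from h import *
y=np.radians(29.4); pt=np.array([.4402,.209])+.056*np.array([np.cos(y),np.sin(y)]); print(pt)
plan([*pt,.09],Rt(y),10)
E
```

```text
[0.48898797 0.23649061]
t 0.1 lin [[-3.85, -3.41, 1.16], [-3.55, -3.72, 1.16], [-3.22, -4.01, 1.16], [-2.87, -4.27, 1.16], [-2.5, -4.49, 1.16], [-2.11, -4.69, 1.16], [-1.71, -4.85, 1.16], [-1.29, -4.98, 1.16], [-0.87, -5.07, 1.16], [-0.43, -5.12, 1.16]] 
ang [[-0.0, -0.0, -0.085], [-0.0, -0.0, -0.085], [-0.0, -0.0, -0.085], [-0.0, -0.0, -0.085], [-0.0, -0.0, -0.085], [-0.0, -0.0, -0.085], [-0.0, -0.0, -0.085], [-0.0, -0.0, -0.085], [-0.0, -0.0, -0.085], [-0.0, -0.0, -0.085]]
```

Request:
drive_tool(linear=[[-3.85,-3.41,0],[-3.55,-3.72,0],[-3.22,-4.01,0],[-2.87,-4.27,0],[-2.5,-4.49,0],[-2.11,-4.69,0],[-1.71,-4.85,0],[-1.29,-4.98,0]], angular=[[0,0,-0.085],[0,0,-0.085],[0,0,-0.085],[0,0,-0.085],[0,0,-0.085],[0,0,-0.085],[0,0,-0.085],[0,0,-0.085]], fingers=5)

```text
t: 1.1
ee_pos: [0.4399, 0.3254, 0.2066]
ee_rot: [[-0.939, -0.343, -0.0], [-0.343, 0.939, -0.0], [0.0, -0.0, -1.0]]
wrist_force: [1.2, -0.6, -0.5]
grip_width: 0.0499
gripper_force: 0.0
```

Request:
drive_tool(linear=[[-0.87,-5.07,2],[-0.43,-5.12,3],[0,0,4],[0,0,2.5],[0,0,0],[0,0,0]], angular=[[0,0,-0.085],[0,0,-0.085],[0,0,0],[0,0,0],[0,0,0],[0,0,0]])

```text
t: 1.85
ee_pos: [0.4906, 0.2382, 0.0925]
ee_rot: [[-0.869, -0.495, 0.001], [-0.495, 0.869, 0.001], [-0.001, 0.0, -1.0]]
wrist_force: [-0.2, 0.3, 1.1]
grip_width: 0.05
gripper_force: 0.0
```

Run:
```python
from h import *
import cv2
y=np.radians(29.4); pt=np.array([.489,.2365])
plan([*pt,.009],Rt(y),4)
a=optics.read_camera("scene"); cv2.imwrite("pics/s1.png",cv2.resize(a[150:300,290:490],None,fx=4,fy=4,interpolation=cv2.INTER_CUBIC))
P=pose((.4402,.209,y),[(.043,.005,.034),(.043,-.005,.034),(.069,.005,.034),(.069,-.005,.034),(-.029,.017,.005),(-.029,-.017,.005)])
print(((proj(P,"scene")-[290,150])*4).round())
s=status.sense();print(s["ee_pos"],s["ee_rot"].round(3))
```

```text
t 1.85 lin [[0.06, -0.02, 2.09], [0.06, -0.02, 2.09], [0.06, -0.02, 2.09], [0.06, -0.02, 2.09]] 
ang [[0.0, 0.0, 0.001], [0.0, 0.0, 0.001], [0.0, 0.0, 0.001], [0.0, 0.0, 0.001]]
[[312. 363.]
 [293. 359.]
 [304. 395.]
 [285. 392.]
 [347. 319.]
 [288. 309.]]
[0.49086231 0.23841196 0.09286795] [[-0.869 -0.495  0.002]
 [-0.495  0.869  0.001]
 [-0.002  0.    -1.   ]]
```

View pics/s1.png

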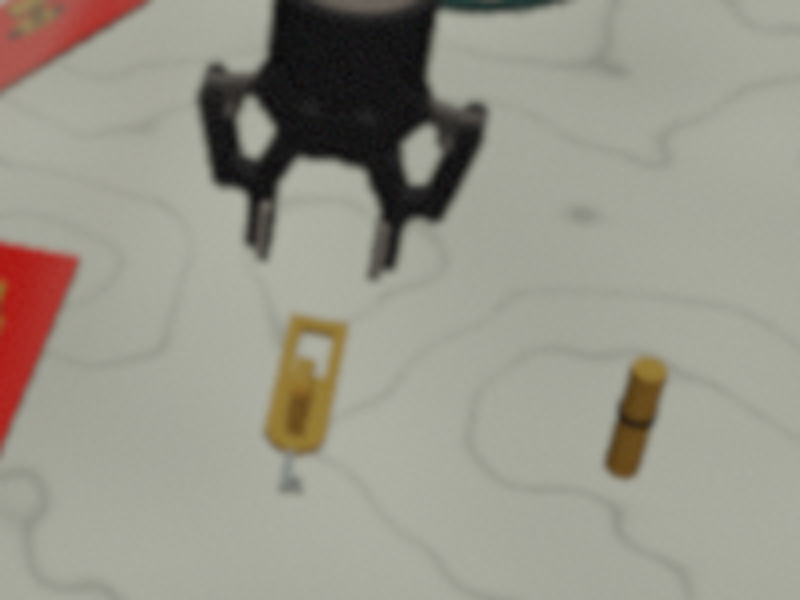

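Request:
drive_tool(linear=[[0.05,-0.03,3],[0.05,-0.03,3],[0.05,-0.03,1.8],[0,0,0.5],[0,0,0],[0,0,0]], angular=[[0,0,0],[0,0,0],[0,0,0],[0,0,0],[0,0,0],[0,0,0]])

```text
t: 2.65
ee_pos: [0.49, 0.2366, 0.0097]
ee_rot: [[-0.869, -0.494, 0.002], [-0.494, 0.869, 0.001], [-0.002, -0.0, -1.0]]
wrist_force: [0.4, 0.4, -0.0]
grip_width: 0.0498
gripper_force: 0.0
```

Request:
drive_tool(linear=[[0,0,0],[0,0,0],[0,0,0],[0,0,0],[0,0,0],[0,0,0]], angular=[[0,0,0],[0,0,0],[0,0,0],[0,0,0],[0,0,0],[0,0,0]], fingers=0, force=60)

```text
t: 3.4
ee_pos: [0.4893, 0.2368, 0.009]
ee_rot: [[-0.869, -0.495, 0.0], [-0.495, 0.869, 0.001], [-0.001, 0.001, -1.0]]
wrist_force: [-1.7, 1.6, 5.3]
grip_width: 0.0047
gripper_force: 59.9
```

Run:
```python
from h import *
import cv2
a=optics.read_camera("scene")[200:290,320:420]; b=optics.read_camera("top")[200:275,150:230]
o=np.hstack([cv2.resize(a,(440,400),interpolation=cv2.INTER_CUBIC),cv2.resize(b,(360,400),interpolation=cv2.INTER_CUBIC)])
cv2.imwrite("pics/g1.png",cv2.convertScaleAbs(o,alpha=1.5))
print(status.sense()["grip_width"])
```

```text
0.004491685941420805
```

View pics/g1.png

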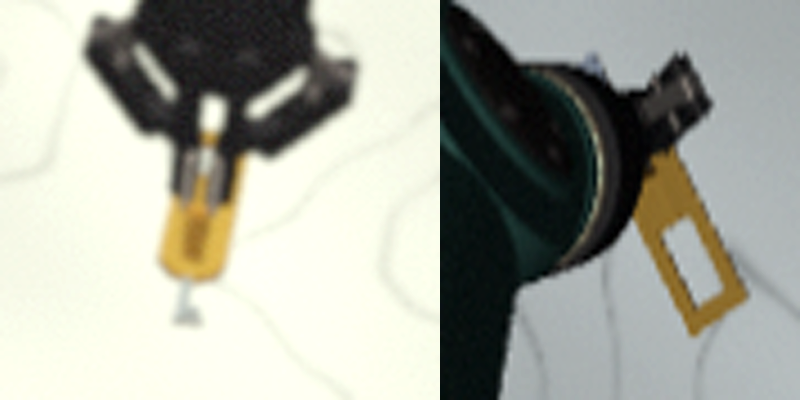

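Run:
```python
from h import *
s=status.sense();print(s["ee_pos"])
T=s["ee_pos"]; y=np.radians(29.4)
print("tcp",((proj([T,T+[0,0,.019]],"scene")-[320,200])*4.4).round())
for x in (.043,.069,.079):
  print(x,((proj(pose((.4402,.209,y),[(x,-.005,z) for z in(0.005,.034,.047)]+[(x,.005,z) for z in(0.005,.034,.047)]),"scene")-[320,200])*4.4).round().tolist())
```

```text
[0.48925597 0.23679749 0.00903021]
tcp [[192. 232.]
 [195. 204.]]
0.043 [[185.0, 217.0], [190.0, 175.0], [193.0, 156.0], [205.0, 221.0], [211.0, 179.0], [213.0, 160.0]]
0.069 [[176.0, 253.0], [182.0, 211.0], [184.0, 192.0], [196.0, 257.0], [202.0, 215.0], [205.0, 196.0]]
0.079 [[173.0, 267.0], [178.0, 225.0], [181.0, 206.0], [193.0, 271.0], [199.0, 229.0], [202.0, 210.0]]
```

Request:
drive_tool(linear=[[0,0,-1],[0,0,-1.5],[0,0,-1.5],[0,0,0],[0,0,0]], angular=[[0,0,0],[0,0,0],[0,0,0],[0,0,0],[0,0,0]])

```text
t: 4.12
ee_pos: [0.4893, 0.236, 0.049]
ee_rot: [[-0.869, -0.494, 0.0], [-0.494, 0.869, 0.0], [-0.0, -0.0, -1.0]]
wrist_force: [-0.1, -0.2, -2.0]
grip_width: 0.004
gripper_force: 58.7
```

Run:
```python
from h import *
import cv2
a=optics.read_camera("scene")[180:280,310:430]; b=optics.read_camera("top")[200:275,150:230]
o=np.hstack([cv2.resize(a,(480,400),interpolation=cv2.INTER_CUBIC),cv2.resize(b[:, :64],(320,375),interpolation=cv2.INTER_CUBIC)[:375] if 0 else cv2.resize(b,(320,400),interpolation=cv2.INTER_CUBIC)])
cv2.imwrite("pics/g2.png",o)
s=status.sense();print(s)
```

```text
{'t': 4.225, 'q': array([-0.46905042,  0.60599145, -0.08754112,  2.1206264 ,  0.12240157,
        0.42038373,  1.43507796]), 'joint_velocities': array([-0.00276841,  0.00354323,  0.00134284, -0.0011727 ,  0.00147813,
       -0.00132434,  0.00111455]), 'joint_efforts': array([ 4.14998434e-02, -4.71601582e+01, -1.42264268e-01, -1.03394642e+01,
        4.44564183e-03,  2.19897396e-02,  3.09424806e-06]), 'ee_pos': array([0.48895128, 0.23595004, 0.04850435]), 'ee_rot': array([[-8.69195282e-01, -4.94468489e-01, -6.88578957e-04],
       [-4.94468287e-01,  8.69195554e-01, -4.49967808e-04],
       [ 8.21004670e-04, -5.06294385e-05, -9.99999662e-01]]), 'wrist_force': array([ 0.17412717, -0.22233705, -0.89715047]), 'ft_torque': array([ 0.05786988, -0.01067613,  0.0110973 ]), 'gripper_force': 58.704315572977066, 'grip_width': 0.00411521172912922}
```

View pics/g2.png

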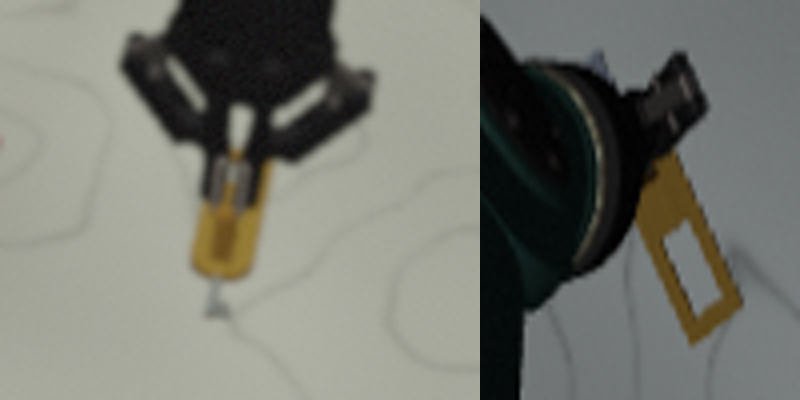

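Run:
```python
from h import *
import itertools
y=np.radians(29.4)
T=np.array([.48895,.23595]); c=T-.056*np.array([np.cos(y),np.sin(y)])
P=[(-.029,-.017,.005),(-.029,.017,.005),(-.019,-.009,.005),(.019,-.009,.005)]
for z0 in(.030,.040,.05):
  X=pose((*c,y),P); X[:,2]+=z0; print(z0,proj(X).round(1).tolist())
X=pose((*c,y),[(.107,0,.0025),(.079,.0,0),(-.029,.017,.005)]); X[:,2]+=.04; print(((proj(X,"scene")-[310,180])*4).round())
# target: keeper, stage A: above start
k=np.array([.5529,-.1152]); 
for b in(.3002,): pass
```

```text
0.03 [[216.5, 256.7], [203.6, 264.2], [211.2, 254.6], [202.9, 240.2]]
0.04 [[215.7, 257.1], [202.8, 264.7], [210.5, 255.1], [202.0, 240.5]]
0.05 [[215.0, 257.6], [201.9, 265.3], [209.6, 255.5], [201.1, 240.8]]
[[203. 311.]
 [212. 278.]
 [274. 146.]]
```

```bash
cat >> h.py <<'E'
YAW=np.radians(16.9); S=np.array([.5501,-.1160,0.])
def tcp(ex,ez,tip,ey=0,yaw=YAW):  # E (mm) in stud frame -> TCP pose
    P=Ro.from_euler('z',yaw).as_matrix()@Ro.from_euler('y',-tip).as_matrix()
    p=S+Ro.from_euler('z',YAW).as_matrix()@np.array([ex,ey,ez])/1e3+P@[.075,0,.009]
    return p,Rt(yaw,tip)
def now(yaw=YAW):
    s=status.sense(); R=s["ee_rot"]; P=np.c_[-R[:,0],R[:,1],-R[:,2]]
    E=Ro.from_euler('z',YAW).as_matrix().T@(s["ee_pos"]-P@[.075,0,.009]-S)*1e3
    print("t",s["t"],"E",E.round(1),"tip",np.arctan2(P[2,0],np.hypot(P[0,0],P[1,0])).round(3),"roll",P[2,1].round(3),"yaw",np.degrees(np.arctan2(P[1,0],P[0,0])).round(2),"F(keeper)",(Ro.from_euler('z',YAW).as_matrix().T@s["wrist_force"]).round(1),"T",s["ft_torque"].round(2),"w",s["grip_width"].round(4))
E
python3 - <<'E'
from h import *
s=status.sense();now()
p,R=tcp(-34,60,.47);print(p)
p0=s["ee_pos"]+[0,0,.06]
plan(p,R,12,p0=p0)
E
```

```text
Traceback (most recent call last):
  File "h.py", line 30, in now
    print("t",s["t"],"E",E.round(1),"tip",np.arctan2(P[2,0],np.hypot(P[0,0],P[1,0])).round(3),"roll",P[2,1].round(3),"yaw",np.degrees(np.arctan2(P[1,0],P[0,0])).round(2),"F(keeper)",(Ro.from_euler('z',YAW).as_matrix().T@s["wrist_force"]).round(1),"T",s["ft_torque"].round(2),"w",s["grip_width"].round(4))
                                                                                                                                                                                                                                                                                       ^^^^^^^^^^^^^^^^^^^^^
AttributeError: 'float' object has no attribute 'round'
```

```bash
sed -i 's/s\["grip_width"\].round(4)/round(s["grip_width"],4)/' h.py
python3 - <<'E'
from h import *
s=status.sense();now()
p,R=tcp(-34,60,.47);print(p)
p0=s["ee_pos"]+[0,0,.06]
plan(p,R,12,p0=p0)
E
```

```text
t 4.225 E [-29.4 338.   39.6] tip -0.001 roll -0.0 yaw 29.63 F(keeper) [ 0.1 -0.3 -0.9] T [ 0.06 -0.01  0.01] w 0.0041
[ 0.57764824 -0.10763021  0.10199059]
t 4.225 lin [[0.77, -2.85, 0.06], [0.72, -2.87, 0.04], [0.67, -2.88, 0.02], [0.62, -2.89, 0.01], [0.57, -2.9, 0.0], [0.51, -2.91, -0.01], [0.46, -2.92, -0.01], [0.41, -2.93, -0.02], [0.35, -2.94, -0.02], [0.3, -2.94, -0.02], [0.24, -2.95, -0.02], [0.19, -2.95, -0.01]] 
ang [[0.004, -0.039, 0.018], [0.004, -0.039, 0.018], [0.004, -0.039, 0.018], [0.004, -0.039, 0.018], [0.004, -0.039, 0.018], [0.004, -0.039, 0.018], [0.004, -0.039, 0.018], [0.004, -0.039, 0.018], [0.004, -0.039, 0.018], [0.004, -0.039, 0.018], [0.004, -0.039, 0.018], [0.004, -0.039, 0.018]]
```

Request:
drive_tool(linear=[[0,0,-3],[0,0,-3],[0.77,-2.85,0.06],[0.72,-2.87,0.04],[0.67,-2.88,0.02],[0.62,-2.89,0.01],[0.57,-2.9,0.0],[0.51,-2.91,-0.01]], angular=[[0,0,0],[0,0,0],[0.004,-0.039,0.018],[0.004,-0.039,0.018],[0.004,-0.039,0.018],[0.004,-0.039,0.018],[0.004,-0.039,0.018],[0.004,-0.039,0.018]])

```text
t: 5.22
ee_pos: [0.534, 0.0637, 0.1052]
ee_rot: [[-0.892, -0.396, 0.219], [-0.387, 0.918, 0.082], [-0.234, -0.011, -0.972]]
wrist_force: [0.2, -0.5, 0.9]
grip_width: 0.0
gripper_force: 0.0
```

Request:
drive_tool(linear=[[0.46,-2.92,-0.01],[0.41,-2.93,-0.02],[0.35,-2.94,-0.02],[0.3,-2.94,-0.02],[0.24,-2.95,-0.02],[0.19,-2.95,-0.01],[0,0,0],[0,0,0]], angular=[[0.004,-0.039,0.018],[0.004,-0.039,0.018],[0.004,-0.039,0.018],[0.004,-0.039,0.018],[0.004,-0.039,0.018],[0.004,-0.039,0.018],[0,0,0],[0,0,0]])

```text
t: 6.22
ee_pos: [0.5651, -0.0577, 0.1018]
ee_rot: [[-0.876, -0.325, 0.357], [-0.303, 0.946, 0.118], [-0.376, -0.005, -0.927]]
wrist_force: [-0.6, 0.5, -0.4]
grip_width: -0.0
gripper_force: 0.0
```

Run:
```python
from h import *
import cv2
now()
a=optics.read_camera("scene")[140:240,190:290]; b=optics.read_camera("top")[150:250,300:400]
o=np.hstack([cv2.resize(a,(400,400),interpolation=cv2.INTER_CUBIC),cv2.convertScaleAbs(cv2.resize(b,(400,400),interpolation=cv2.INTER_CUBIC),alpha=1.8)])
cv2.imwrite("pics/g3.png",o)
p,R=tcp(-34,35,.47); plan(p,R,3)
s=status.sense(); Pw=np.c_[-s["ee_rot"][:,0],s["ee_rot"][:,1],-s["ee_rot"][:,2]]
X=s["ee_pos"]+(np.array([(-29,-17,5),(-29,17,5),(-19,-9,5),(-19,9,5),(19,-9,5),(19,9,5)])/1e3-[.056,0,.009])@Pw.T
print(((proj(X)-[300,150])*4+[400,0]).round().tolist()); print(((proj(X,"scene")-[190,140])*4).round().tolist())
H=pose((*S[:2],YAW),np.array([(25,6,29),(25,-6,29),(-25,-6,29),(-25,6,29)])/1e3)
print(((proj(H)-[300,150])*4+[400,0]).round().tolist()); print(((proj(H,"scene")-[190,140])*4).round().tolist())
```

```text
t 6.225 E [-34.7  48.9  65.3] tip 0.386 roll -0.005 yaw 19.06 F(keeper) [-0.4  0.7 -0.4] T [-0.08  0.36  0.02] w -0.0
t 6.325 lin [[0.46, -1.72, 0.72], [0.46, -1.72, 0.72], [0.46, -1.73, 0.71]] 
ang [[0.003, -0.028, 0.012], [0.003, -0.028, 0.012], [0.003, -0.028, 0.012]]
[[559.0, 287.0], [501.0, 308.0], [541.0, 276.0], [510.0, 288.0], [522.0, 215.0], [491.0, 227.0]]
[[266.0, 117.0], [315.0, 131.0], [270.0, 123.0], [296.0, 131.0], [241.0, 135.0], [267.0, 143.0]]
[[553.0, 157.0], [573.0, 151.0], [600.0, 233.0], [580.0, 239.0]]
[[174.0, 214.0], [157.0, 208.0], [201.0, 165.0], [217.0, 171.0]]
```

View pics/g3.png

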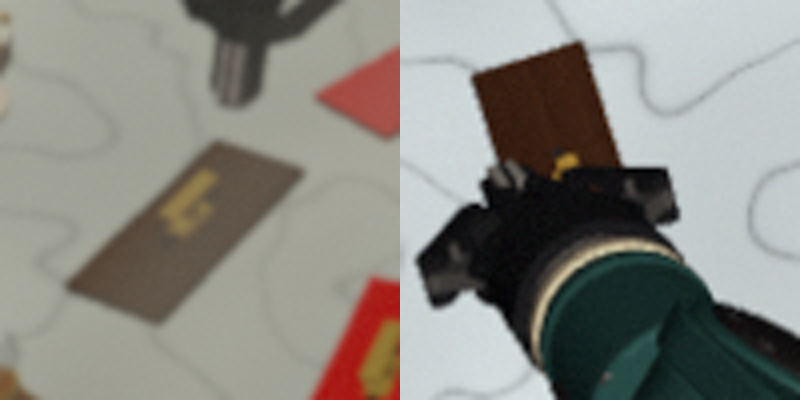

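Run:
```python
from h import *
import cv2
s=status.sense(); T=s["ee_pos"]; z=s["ee_rot"][:,2]
for d in(0,-.019,-.03): print(d,((proj(T+d*z,"scene")-[190,140])*4).round(),((proj(T+d*z)-[300,150])*4+[400,0]).round())
a=optics.read_camera("scene"); b=optics.read_camera("top")
o=np.hstack([cv2.resize(a[150:310,240:440],(480,384)),cv2.convertScaleAbs(cv2.resize(b[180:300,160:260],(320,384),interpolation=cv2.INTER_CUBIC),alpha=1.5)])
cv2.imwrite("pics/g4.png",o)
```

```text
0 [[224. 144.]] [[489. 162.]]
-0.019 [[229. 113.]] [[497. 172.]]
-0.03 [[232.  94.]] [[503. 179.]]
```

View pics/g4.png

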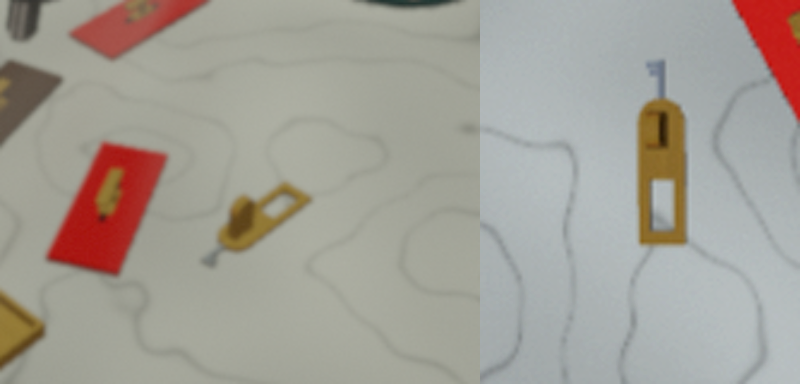

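Run:
```python
from h import *
from scipy.optimize import least_squares
L=np.array([(686,243.5),(640,243.5),(651,179),(675,179),(675,231),(651,231)],float)
I=np.c_[160+(L[:,0]-480+.5)/3.2-.5,180+(L[:,1]+.5)/3.2-.5]
PP=np.array([(-29,-17,5),(-29,17,5),(19,9,5),(19,-9,5),(-19,-9,5),(-19,9,5)])/1e3
r=least_squares(lambda p:(proj(pose(p,PP))-I).ravel(),(.45,.2,0));print(r.x.round(4),np.degrees(r.x[2]),r.fun.reshape(-1,2).round(2).tolist())
p=r.x
X=pose(p,[(.056,0,.047),(-.029,-.017,.005),(-.029,.017,.005),(.107,0,.0025)])
print(((proj(X,"scene")-[240,150])*2.4).round().tolist(), ((proj(X)-[160,180])*3.2+[480,0]).round().tolist())
T=np.array([.4906,.2382,.0925]);yv=np.array([-.495,.869,0])
for d in(0,.013,.03): print(d,((proj([T+.025*yv+[0,0,d],T-.025*yv+[0,0,d]],"scene")-[290,150])*4).round().tolist())
K=pose((.5529,-.1152,YAW),np.array([(85,35,8),(85,-35,8),(-85,-35,8),(-85,35,8)])/1e3); print(((proj(K,"scene")-[190,140])*4).round().tolist())
plan([*(p[:2]+.056*np.array([np.cos(p[2]),np.sin(p[2])])),.08],Rt(p[2]),8,p0=status.sense()["ee_pos"])
```

```text
[ 0.4509  0.183  -0.0165] -0.9447043556505825 [[0.01, 0.19], [-0.0, 0.19], [-0.05, -0.03], [0.06, -0.04], [0.05, -0.15], [-0.06, -0.15]]
[[240.0, 196.0], [283.0, 178.0], [310.0, 195.0], [200.0, 258.0]] [[652.0, 128.0], [685.0, 243.0], [639.0, 243.0], [663.0, 59.0]]
0 [[359.0, 308.0], [262.0, 290.0]]
0.013 [[362.0, 289.0], [264.0, 271.0]]
0.03 [[366.0, 263.0], [267.0, 246.0]]
[[159.0, 314.0], [62.0, 278.0], [213.0, 132.0], [304.0, 162.0]]
t 6.425 lin [[-0.17, 3.07, 0.35], [-0.05, 3.08, 0.32], [0.07, 3.08, 0.29], [0.19, 3.07, 0.28], [0.31, 3.07, 0.26], [0.43, 3.05, 0.26], [0.54, 3.03, 0.26], [0.66, 3.01, 0.26]] 
ang [[0.008, 0.048, 0.043], [0.008, 0.048, 0.043], [0.008, 0.048, 0.043], [0.008, 0.048, 0.043], [0.008, 0.048, 0.043], [0.008, 0.048, 0.043], [0.008, 0.048, 0.043], [0.008, 0.048, 0.043]]
```

Request:
drive_tool(linear=[[-0.17,3.07,0.35],[-0.05,3.08,0.32],[0.07,3.08,0.29],[0.19,3.07,0.28],[0.31,3.07,0.26],[0.43,3.05,0.26],[0.54,3.03,0.26],[0.66,3.01,0.26]], angular=[[0.008,0.048,0.043],[0.008,0.048,0.043],[0.008,0.048,0.043],[0.008,0.048,0.043],[0.008,0.048,0.043],[0.008,0.048,0.043],[0.008,0.048,0.043],[0.008,0.048,0.043]], fingers=4)

```text
t: 7.42
ee_pos: [0.5063, 0.1828, 0.0795]
ee_rot: [[-1.0, 0.017, -0.003], [0.017, 1.0, -0.003], [0.003, -0.003, -1.0]]
wrist_force: [1.1, 0.5, 0.2]
grip_width: 0.0398
gripper_force: 0.0
```

Request:
drive_tool(linear=[[0,0,0],[0,0,0],[0,0,0]], angular=[[0,0,0],[0,0,0],[0,0,0]])

```text
t: 7.8
ee_pos: [0.5067, 0.1793, 0.0792]
ee_rot: [[-1.0, 0.018, -0.001], [0.018, 1.0, -0.005], [0.001, -0.005, -1.0]]
wrist_force: [-0.3, 0.4, -0.1]
grip_width: 0.0399
gripper_force: 0.0
```

Run:
```python
from h import *
p=[.4509,.183,-.0165]
plan([*(p[:2]+.056*np.array([np.cos(p[2]),np.sin(p[2])])),.012],Rt(p[2]),3)
```

```text
t 7.8 lin [[-0.01, 0.1, 2.24], [-0.01, 0.1, 2.24], [-0.01, 0.1, 2.24]] 
ang [[-0.002, -0.0, -0.001], [-0.002, -0.0, -0.001], [-0.002, -0.0, -0.001]]
```

Request:
drive_tool(linear=[[0,0.11,2.24],[0,0.11,2.24],[0,0.11,2.24],[0,0,0],[0,0,0]], angular=[[-0.002,0,0],[-0.002,0,0],[-0.002,0,0],[0,0,0],[0,0,0]])

```text
t: 8.43
ee_pos: [0.5073, 0.1837, 0.0127]
ee_rot: [[-1.0, 0.018, -0.0], [0.018, 1.0, 0.003], [0.0, 0.003, -1.0]]
wrist_force: [-0.2, -0.2, 0.1]
grip_width: 0.0401
gripper_force: 0.0
```

Request:
drive_tool(linear=[[0,0,0.3],[0,0,0.3],[0,0,0.2],[0,0,0],[0,0,0]], angular=[[0,0,0],[0,0,0],[0,0,0],[0,0,0],[0,0,0]])

```text
t: 9.05
ee_pos: [0.5071, 0.1842, 0.0042]
ee_rot: [[-1.0, 0.017, -0.001], [0.017, 1.0, 0.003], [0.001, 0.003, -1.0]]
wrist_force: [0.5, -0.1, 0.2]
grip_width: 0.04
gripper_force: 0.0
```

Request:
drive_tool(linear=[[0,0,0.3],[0,0,0.3],[0,0,0.3],[0,0,0],[0,0,0]], angular=[[0,0,0],[0,0,0],[0,0,0],[0,0,0],[0,0,0]], fingers=2.4)

```text
t: 9.68
ee_pos: [0.507, 0.1842, -0.0049]
ee_rot: [[-1.0, 0.017, -0.001], [0.017, 1.0, 0.003], [0.001, 0.003, -1.0]]
wrist_force: [-0.4, 0.6, 0.5]
grip_width: 0.0241
gripper_force: 0.0
```

Request:
drive_tool(linear=[[0,0,0.2],[0,0,0.2],[0,0,0.2],[0,0,0],[0,0,0]], angular=[[0,0,0],[0,0,0],[0,0,0],[0,0,0],[0,0,0]])

```text
t: 10.3
ee_pos: [0.5071, 0.1842, -0.0108]
ee_rot: [[-1.0, 0.017, -0.001], [0.017, 1.0, 0.003], [0.001, 0.003, -1.0]]
wrist_force: [-0.9, -0.1, 0.9]
grip_width: 0.0242
gripper_force: 0.0
```

Request:
drive_tool(linear=[[0,0,0.2],[0,0,0.15],[0,0,0.15],[0,0,0],[0,0,0]], angular=[[0,0,0],[0,0,0],[0,0,0],[0,0,0],[0,0,0]])

```text
t: 10.92
ee_pos: [0.5071, 0.1842, -0.0158]
ee_rot: [[-1.0, 0.017, -0.001], [0.017, 1.0, 0.003], [0.001, 0.003, -1.0]]
wrist_force: [-1.1, 0.8, -0.1]
grip_width: 0.0241
gripper_force: 0.0
```

Request:
drive_tool(linear=[[0,0,0.1],[0,0,0.1],[0,0,0.1],[0,0,0],[0,0,0]], angular=[[0,0,0],[0,0,0],[0,0,0],[0,0,0],[0,0,0]])

```text
t: 11.55
ee_pos: [0.507, 0.1842, -0.0189]
ee_rot: [[-1.0, 0.017, -0.001], [0.017, 1.0, 0.003], [0.001, 0.003, -1.0]]
wrist_force: [0.6, 0.1, 0.1]
grip_width: 0.0242
gripper_force: 0.0
```

Request:
drive_tool(linear=[[0,0,0.1],[0,0,0.1],[0,0,0],[0,0,0]], angular=[[0,0,0],[0,0,0],[0,0,0],[0,0,0]])

```text
t: 12.05
ee_pos: [0.5072, 0.1843, -0.0195]
ee_rot: [[-1.0, 0.017, 0.001], [0.017, 1.0, 0.002], [-0.001, 0.002, -1.0]]
wrist_force: [-1.7, -1.3, 13.1]
grip_width: 0.0242
gripper_force: 6.3
```

Request:
drive_tool(linear=[[0,0,0],[0,0,0],[0,0,0],[0,0,0],[0,0,0]], angular=[[0,0,0],[0,0,0],[0,0,0],[0,0,0],[0,0,0]], fingers=0, force=60)

```text
t: 12.68
ee_pos: [0.508, 0.184, -0.019]
ee_rot: [[-1.0, 0.017, 0.002], [0.017, 1.0, 0.001], [-0.002, 0.001, -1.0]]
wrist_force: [-1.4, -1.5, 17.1]
grip_width: 0.0088
gripper_force: 64.3
```

Request:
drive_tool(linear=[[0,0,-0.5],[0,0,-1.5],[0,0,-3],[0,0,-3],[0,0,0],[0,0,0]], angular=[[0,0,0],[0,0,0],[0,0,0],[0,0,0],[0,0,0],[0,0,0]])

```text
t: 13.42
ee_pos: [0.5067, 0.1834, 0.0589]
ee_rot: [[-1.0, 0.018, -0.001], [0.018, 1.0, 0.002], [0.001, 0.002, -1.0]]
wrist_force: [-0.1, -0.1, -1.9]
grip_width: 0.0092
gripper_force: 60.5
```

```bash
sed -i 's/\[.075,0,.009\]/[.076,0,-.019]/g' h.py
python3 - <<'E'
from h import *
import cv2
now(); s=status.sense(); print(s["ee_pos"])
b=optics.read_camera("top")
cv2.imwrite("pics/g5.png",cv2.convertScaleAbs(cv2.resize(b[180:280,160:290],(780,600),interpolation=cv2.INTER_CUBIC),alpha=1.5))
Pw=np.c_[-s["ee_rot"][:,0],s["ee_rot"][:,1],-s["ee_rot"][:,2]]
X=s["ee_pos"]+(np.array([(-29,-17,5),(-29,17,5),(-19,-9,5),(-19,9,5),(19,-9,5),(19,9,5)])/1e3-[.057,0,-.019])@Pw.T
print(((proj(X)-[160,180])*6).round().tolist())
p,R=tcp(-34,60,.47);print(p); plan(p,R,14,p0=s["ee_pos"]+[0,0,.03])
E
```

```text
t 13.425 E [-26.8 322.4  78. ] tip -0.001 roll 0.002 yaw -1.02 F(keeper) [-0.1 -0.  -1.9] T [-0.03 -0.03 -0.08] w 0.0092
[0.50669663 0.1833912  0.05885717]
[[349.0, 481.0], [255.0, 481.0], [327.0, 453.0], [277.0, 453.0], [327.0, 347.0], [277.0, 347.0]]
[ 0.59063448 -0.10368468  0.07747956]
t 13.475 lin [[-0.64, -2.04, 0.08], [-0.59, -2.05, 0.09], [-0.54, -2.07, 0.09], [-0.49, -2.08, 0.1], [-0.44, -2.09, 0.11], [-0.39, -2.1, 0.11], [-0.34, -2.11, 0.11], [-0.29, -2.11, 0.11], [-0.24, -2.12, 0.11], [-0.19, -2.13, 0.11], [-0.14, -2.13, 0.1], [-0.09, -2.13, 0.09], [-0.04, -2.14, 0.08], [0.01, -2.14, 0.07]] 
ang [[-0.005, -0.033, -0.022], [-0.005, -0.033, -0.022], [-0.005, -0.033, -0.022], [-0.005, -0.033, -0.022], [-0.005, -0.033, -0.022], [-0.005, -0.033, -0.022], [-0.005, -0.033, -0.022], [-0.005, -0.033, -0.022], [-0.005, -0.033, -0.022], [-0.005, -0.033, -0.022], [-0.005, -0.033, -0.022], [-0.005, -0.033, -0.022], [-0.005, -0.033, -0.022], [-0.005, -0.033, -0.022]]
```

View pics/g5.png

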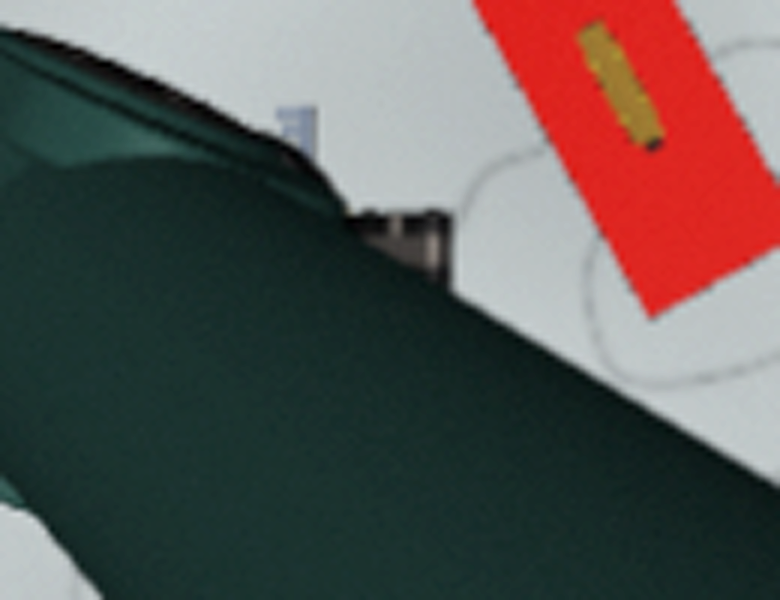

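Request:
drive_tool(linear=[[0,0,-3],[-0.64,-2.04,0.08],[-0.59,-2.05,0.09],[-0.54,-2.07,0.09],[-0.49,-2.08,0.1],[-0.44,-2.09,0.11],[-0.39,-2.1,0.11],[-0.34,-2.11,0.11]], angular=[[0,0,0],[-0.005,-0.033,-0.022],[-0.005,-0.033,-0.022],[-0.005,-0.033,-0.022],[-0.005,-0.033,-0.022],[-0.005,-0.033,-0.022],[-0.005,-0.033,-0.022],[-0.005,-0.033,-0.022]])

```text
t: 14.48
ee_pos: [0.5482, 0.0396, 0.0821]
ee_rot: [[-0.965, -0.14, 0.224], [-0.132, 0.99, 0.051], [-0.229, 0.02, -0.973]]
wrist_force: [-0.2, -0.1, -1.2]
grip_width: 0.009
gripper_force: 60.6
```

Request:
drive_tool(linear=[[-0.29,-2.11,0.11],[-0.24,-2.12,0.11],[-0.19,-2.13,0.11],[-0.14,-2.13,0.1],[-0.09,-2.13,0.09],[-0.04,-2.14,0.08],[0.01,-2.14,0.07],[0,0,0]], angular=[[-0.005,-0.033,-0.022],[-0.005,-0.033,-0.022],[-0.005,-0.033,-0.022],[-0.005,-0.033,-0.022],[-0.005,-0.033,-0.022],[-0.005,-0.033,-0.022],[-0.005,-0.033,-0.022],[0,0,0]])

```text
t: 15.48
ee_pos: [0.5884, -0.1038, 0.0753]
ee_rot: [[-0.861, -0.282, 0.423], [-0.253, 0.959, 0.126], [-0.441, 0.002, -0.897]]
wrist_force: [0.2, 0.1, -2.1]
grip_width: 0.0092
gripper_force: 60.8
```

Run:
```python
from h import *
now()
p,R=tcp(-34,45,.47); plan(p,R,4)
```

```text
t 15.475 E [-36.4   1.3  58.9] tip 0.457 roll 0.002 yaw 16.35 F(keeper) [ 0.3  0.1 -2.1] T [-0.19  0.64  0.08] w 0.0092
t 15.475 lin [[0.09, -0.02, 0.31], [0.09, -0.02, 0.31], [0.09, -0.01, 0.31], [0.1, -0.01, 0.31]] 
ang [[-0.001, -0.003, -0.002], [-0.001, -0.003, -0.002], [-0.001, -0.003, -0.002], [-0.001, -0.003, -0.002]]
```

Request:
drive_tool(linear=[[0.1,-0.04,0.31],[0.1,-0.03,0.31],[0.1,-0.02,0.31],[0.1,-0.02,0.31],[0,0,0],[0,0,0]], angular=[[-0.001,-0.003,-0.002],[-0.001,-0.003,-0.002],[-0.001,-0.003,-0.002],[-0.001,-0.003,-0.002],[0,0,0],[0,0,0]])

```text
t: 16.23
ee_pos: [0.5921, -0.1008, 0.0647]
ee_rot: [[-0.851, -0.297, 0.434], [-0.264, 0.955, 0.135], [-0.455, 0.0, -0.891]]
wrist_force: [0.8, -0.3, -1.1]
grip_width: 0.0087
gripper_force: 60.9
```

Run:
```python
from h import *
import cv2
now()
a=optics.read_camera("scene")[130:230,180:280]; b=optics.read_camera("top")[150:250,300:380]
cv2.imwrite("pics/g6.png",np.hstack([cv2.convertScaleAbs(cv2.resize(a,(480,480),interpolation=cv2.INTER_CUBIC),alpha=1.3),cv2.convertScaleAbs(cv2.resize(b,(320,480),interpolation=cv2.INTER_CUBIC),alpha=1.8)]))
s=status.sense(); Pw=np.c_[-s["ee_rot"][:,0],s["ee_rot"][:,1],-s["ee_rot"][:,2]]
X=s["ee_pos"]+(np.array([(-29,-17,5),(-29,17,5),(-19,-9,5),(-19,9,5),(19,-9,5),(19,9,5),(79,0,0),(107,0,2.5)])/1e3-[.057,0,-.019])@Pw.T
H=pose((*S[:2],YAW),np.array([(25,6,29),(25,-6,29),(-25,-6,29),(-25,6,29)])/1e3)
K=pose((.5529,-.1152,YAW),np.array([(85,35,8),(85,-35,8),(-85,-35,8),(-85,35,8)])/1e3)
for n,V in(("plate",X),("head",H),("slab",K)):
  print(n,((proj(V,"scene")-[180,130])*4.8).round().tolist(),((proj(V)-[300,150])*[4,4.8]+[480,0]).round().tolist())
```

```text
t 16.225 E [-31.8   1.8  47.1] tip 0.472 roll 0.0 yaw 17.25 F(keeper) [ 0.6 -0.5 -1.1] T [-0.2   0.59  0.03] w 0.0087
plate [[291.0, 196.0], [346.0, 214.0], [294.0, 202.0], [323.0, 211.0], [256.0, 209.0], [286.0, 218.0], [205.0, 235.0], [174.0, 236.0]] [[711.0, 308.0], [655.0, 331.0], [694.0, 296.0], [664.0, 308.0], [681.0, 225.0], [650.0, 238.0], [640.0, 111.0], [630.0, 56.0]]
head [[256.0, 305.0], [237.0, 298.0], [290.0, 246.0], [309.0, 253.0]] [[633.0, 189.0], [653.0, 181.0], [680.0, 280.0], [660.0, 287.0]]
slab [[238.0, 425.0], [122.0, 382.0], [304.0, 207.0], [413.0, 243.0]] [[548.0, 89.0], [660.0, 46.0], [749.0, 373.0], [638.0, 417.0]]
```

View pics/g6.png

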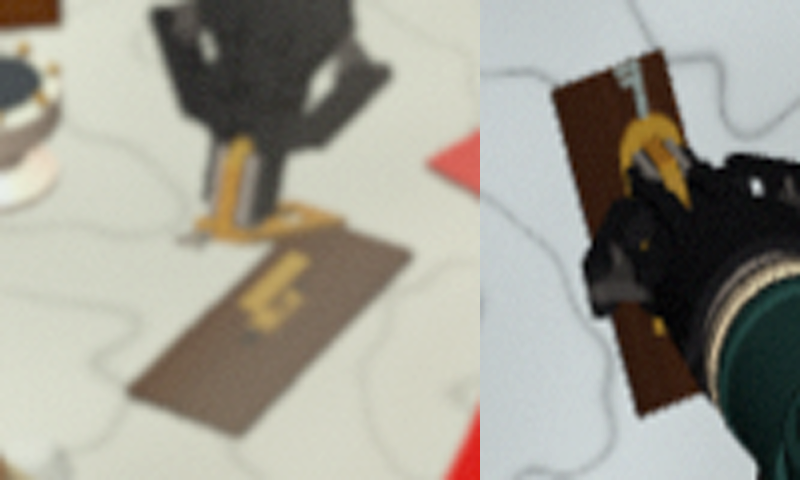

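Run:
```python
from h import *
now()
p,R=tcp(-33,21,.475,.3); plan(p,R,6)
print("world z down 1mm in tool (cm):",(status.sense()["ee_rot"].T@[0,0,-.1]).round(3), "keeper +x 1mm:",(R.T@Ro.from_euler('z',YAW).as_matrix()@[.1,0,0]).round(3))
```

```text
t 16.325 E [-31.7   1.7  47.2] tip 0.472 roll 0.0 yaw 17.26 F(keeper) [-0.1 -0.1 -2.3] T [-0.21  0.56  0.06] w 0.009
t 16.325 lin [[0.22, -0.03, 0.38], [0.22, -0.03, 0.38], [0.22, -0.03, 0.38], [0.22, -0.03, 0.38], [0.22, -0.03, 0.38], [0.22, -0.03, 0.38]] 
ang [[0.001, -0.0, 0.001], [0.001, -0.0, 0.001], [0.001, -0.0, 0.001], [0.001, -0.0, 0.001], [0.001, -0.0, 0.001], [0.001, -0.0, 0.001]]
world z down 1mm in tool (cm): [ 0.045 -0.     0.089] keeper +x 1mm: [-0.089 -0.     0.046]
```

Request:
drive_tool(linear=[[0.22,-0.03,0.38],[0.22,-0.03,0.38],[0.22,-0.03,0.38],[0.22,-0.03,0.38],[0.22,-0.03,0.38],[0.22,-0.03,0.38],[0,0,0],[0,0,0]], angular=[[0.001,0,0],[0.001,0,0],[0.001,0,0],[0.001,0,0],[0.001,0,0],[0.001,0,0],[0,0,0],[0,0,0]])

```text
t: 17.32
ee_pos: [0.5913, -0.1031, 0.0384]
ee_rot: [[-0.85, -0.294, 0.436], [-0.264, 0.956, 0.13], [-0.455, -0.005, -0.891]]
wrist_force: [0.3, 0.2, -2.4]
grip_width: 0.009
gripper_force: 60.9
```

```bash
python3 -c "
from h import *
now()"
```

```text
t 17.325 E [-33.1   0.   20.8] tip 0.472 roll -0.005 yaw 17.25 F(keeper) [ 0.3  0.1 -2.4] T [-0.13  0.58 -0.03] w 0.009
```

Request:
drive_tool(linear=[[0.045,0.01,0.089],[0.045,0.01,0.089],[0.045,0.01,0.089],[0.045,0,0.089],[0,0,0],[0,0,0]], angular=[[0,0,0],[0,0,0],[0,0,0],[0,0,0],[0,0,0],[0,0,0]])

```text
t: 18.08
ee_pos: [0.5912, -0.1028, 0.0344]
ee_rot: [[-0.851, -0.294, 0.436], [-0.264, 0.956, 0.13], [-0.455, -0.005, -0.891]]
wrist_force: [-0.4, -0.2, -2.8]
grip_width: 0.0091
gripper_force: 60.9
```

Request:
drive_tool(linear=[[0.045,0,0.089],[0.045,0,0.089],[0,0,0],[0,0,0]], angular=[[0,0,0],[0,0,0],[0,0,0],[0,0,0]])

```text
t: 18.58
ee_pos: [0.5912, -0.1028, 0.0324]
ee_rot: [[-0.851, -0.294, 0.436], [-0.264, 0.956, 0.13], [-0.455, -0.005, -0.891]]
wrist_force: [-0.0, -0.2, -2.2]
grip_width: 0.0092
gripper_force: 60.9
```

```bash
python3 -c "
from h import *
now()"
```

```text
t 18.575 E [-33.2   0.3  14.7] tip 0.472 roll -0.005 yaw 17.25 F(keeper) [-0.1 -0.2 -2.2] T [-0.16  0.64 -0.  ] w 0.0092
```

Request:
drive_tool(linear=[[0.045,0,0.089],[0.022,0,0.045],[0,0,0],[0,0,0]], angular=[[0,0,0],[0,0,0],[0,0,0],[0,0,0]])

```text
t: 19.08
ee_pos: [0.5912, -0.1028, 0.0309]
ee_rot: [[-0.851, -0.294, 0.436], [-0.264, 0.956, 0.13], [-0.455, -0.005, -0.891]]
wrist_force: [-0.1, -0.0, -2.5]
grip_width: 0.0093
gripper_force: 60.9
```

Request:
drive_tool(linear=[[0.045,0,0.089],[0,0,0],[0,0,0]], angular=[[0,0,0],[0,0,0],[0,0,0]])

```text
t: 19.45
ee_pos: [0.5912, -0.1028, 0.0299]
ee_rot: [[-0.851, -0.294, 0.436], [-0.264, 0.956, 0.13], [-0.455, -0.005, -0.891]]
wrist_force: [0.8, -0.2, -1.7]
grip_width: 0.0087
gripper_force: 60.9
```

Request:
drive_tool(linear=[[0.045,0,0.089],[0,0,0],[0,0,0]], angular=[[0,0,0],[0,0,0],[0,0,0]])

```text
t: 19.82
ee_pos: [0.5914, -0.1028, 0.0292]
ee_rot: [[-0.85, -0.294, 0.436], [-0.264, 0.956, 0.13], [-0.455, -0.005, -0.89]]
wrist_force: [0.5, -0.3, 2.4]
grip_width: 0.0093
gripper_force: 61.6
```

Request:
drive_tool(linear=[[-0.09,0,-0.18],[-0.11,0,-0.22],[0,0,0],[-0.178,0,0.092],[-0.178,0,0.092],[-0.178,0,0.092],[-0.178,0,0.092],[0,0,0]], angular=[[0,0,0],[0,0,0],[0,0,0],[0,0,0],[0,0,0],[0,0,0],[0,0,0],[0,0,0]])

```text
t: 20.82
ee_pos: [0.5991, -0.1003, 0.0334]
ee_rot: [[-0.85, -0.294, 0.436], [-0.264, 0.956, 0.13], [-0.455, -0.005, -0.891]]
wrist_force: [0.0, -0.3, -1.8]
grip_width: 0.0091
gripper_force: 60.7
```

```bash
python3 -c "
from h import *
now()"
```

```text
t 20.825 E [-24.9   0.4  15.7] tip 0.472 roll -0.005 yaw 17.26 F(keeper) [-0.1 -0.3 -1.8] T [-0.18  0.63  0.03] w 0.0091
```

Request:
drive_tool(linear=[[-0.178,0,0.09],[-0.178,0,0.09],[-0.178,0,0.09],[-0.178,0,0.09],[-0.178,0,0.09],[-0.178,0,0.09],[0,0,0],[0,0,0]], angular=[[0,0,0],[0,0,0],[0,0,0],[0,0,0],[0,0,0],[0,0,0],[0,0,0],[0,0,0]])

```text
t: 21.82
ee_pos: [0.6102, -0.097, 0.0333]
ee_rot: [[-0.851, -0.294, 0.436], [-0.264, 0.956, 0.13], [-0.455, -0.005, -0.891]]
wrist_force: [-0.9, 0.2, -2.2]
grip_width: 0.009
gripper_force: 60.7
```

```bash
python3 -c "
from h import *
now()"
```

```text
t 21.825 E [-13.3   0.4  15.7] tip 0.472 roll -0.005 yaw 17.25 F(keeper) [-0.8  0.5 -2.2] T [-0.21  0.62 -0.01] w 0.009
```

Request:
drive_tool(linear=[[-0.133,0,0.068],[-0.133,0,0.068],[-0.133,0,0.068],[0,0,0],[0,0,0]], angular=[[0,0,0],[0,0,0],[0,0,0],[0,0,0],[0,0,0]])

```text
t: 22.45
ee_pos: [0.6145, -0.0956, 0.0333]
ee_rot: [[-0.851, -0.294, 0.436], [-0.264, 0.956, 0.13], [-0.455, -0.005, -0.891]]
wrist_force: [-1.1, -0.7, -0.4]
grip_width: 0.0091
gripper_force: 60.7
```

Request:
drive_tool(linear=[[-0.089,0,0.045],[-0.089,0,0.045],[0,0,0],[0,0,0]], angular=[[0,0,0],[0,0,0],[0,0,0],[0,0,0]])

```text
t: 22.95
ee_pos: [0.6164, -0.095, 0.0334]
ee_rot: [[-0.851, -0.294, 0.436], [-0.264, 0.956, 0.13], [-0.455, -0.005, -0.891]]
wrist_force: [0.1, 0.2, -2.5]
grip_width: 0.0092
gripper_force: 60.7
```

Request:
drive_tool(linear=[[-0.089,0,0.045],[0,0,0],[0,0,0]], angular=[[0,0,0],[0,0,0],[0,0,0]])

```text
t: 23.32
ee_pos: [0.6174, -0.0947, 0.0334]
ee_rot: [[-0.851, -0.294, 0.436], [-0.264, 0.956, 0.13], [-0.455, -0.005, -0.891]]
wrist_force: [0.1, -0.9, -2.3]
grip_width: 0.0089
gripper_force: 60.7
```

Request:
drive_tool(linear=[[-0.089,0,0.045],[0,0,0],[0,0,0]], angular=[[0,0,0],[0,0,0],[0,0,0]])

```text
t: 23.7
ee_pos: [0.6184, -0.0944, 0.0334]
ee_rot: [[-0.851, -0.294, 0.436], [-0.264, 0.956, 0.13], [-0.455, -0.005, -0.891]]
wrist_force: [0.9, 0.3, -1.7]
grip_width: 0.0087
gripper_force: 60.7
```

Request:
drive_tool(linear=[[-0.089,0,0.045],[0,0,0],[0,0,0]], angular=[[0,0,0],[0,0,0],[0,0,0]])

```text
t: 24.08
ee_pos: [0.6192, -0.0942, 0.0333]
ee_rot: [[-0.851, -0.294, 0.436], [-0.264, 0.956, 0.13], [-0.455, -0.005, -0.891]]
wrist_force: [-0.5, 0.8, -2.5]
grip_width: 0.0092
gripper_force: 60.7
```

Request:
drive_tool(linear=[[-0.089,0,0.045],[0,0,0],[0,0,0]], angular=[[0,0,0],[0,0,0],[0,0,0]])

```text
t: 24.45
ee_pos: [0.6197, -0.094, 0.0331]
ee_rot: [[-0.851, -0.294, 0.435], [-0.264, 0.956, 0.129], [-0.454, -0.005, -0.891]]
wrist_force: [-1.5, -0.4, -1.6]
grip_width: 0.0094
gripper_force: 61.0
```

Request:
drive_tool(linear=[[-0.089,0,0.045],[-0.089,0,0.045],[0,0,0],[0,0,0],[0,0,0]], angular=[[0,0,0],[0,0,0],[0,0,0],[0,0,0],[0,0,0]])

```text
t: 25.08
ee_pos: [0.6203, -0.0939, 0.0326]
ee_rot: [[-0.852, -0.293, 0.434], [-0.264, 0.956, 0.129], [-0.452, -0.005, -0.892]]
wrist_force: [-6.0, -2.8, 0.5]
grip_width: 0.0092
gripper_force: 62.2
```

```bash
python3 -c "
from h import *
now()"
```

```text
t 25.075 E [-2.8  0.5 15.2] tip 0.469 roll -0.005 yaw 17.19 F(keeper) [-6.5 -0.9  0.5] T [-0.69  1.83  0.  ] w 0.0092
```

```bash
python3 -c "
from h import *
s=status.sense()
p,R=tcp(-2.6,15.2,0.0,.5,np.radians(17.1))
# rotate about E: integrate exact arcs
n=12;tips=np.linspace(.469,0,n+1)
P=[tcp(-2.8+.2*k/n,15.2,tips[k],.5,np.radians(17.1)) for k in range(n+1)]
print([(P[k][1].T@(P[k+1][0]-P[k][0])*100).round(3).tolist() for k in range(n)])
print(Ro.from_matrix(P[0][1].T@P[1][1]).as_rotvec())
"
```

```text
[[0.079, -0.0, 0.296], [0.079, -0.0, 0.296], [0.079, -0.0, 0.296], [0.078, -0.0, 0.296], [0.078, -0.0, 0.296], [0.078, -0.0, 0.296], [0.078, -0.0, 0.296], [0.078, -0.0, 0.296], [0.078, -0.0, 0.296], [0.078, -0.0, 0.296], [0.078, -0.0, 0.296], [0.078, -0.0, 0.296]]
[1.79977960e-17 3.90833333e-02 3.21043413e-18]
```

Request:
drive_tool(linear=[[0.078,0,0.296],[0.078,0,0.296],[0.078,0,0.296],[0.078,0,0.296],[0,0,0]], angular=[[0,0.039,0],[0,0.039,0],[0,0.039,0],[0,0.039,0],[0,0,0]])

```text
t: 25.7
ee_pos: [0.6223, -0.0957, 0.0207]
ee_rot: [[-0.906, -0.291, 0.309], [-0.279, 0.957, 0.081], [-0.319, -0.013, -0.948]]
wrist_force: [-6.7, -2.4, -2.7]
grip_width: 0.0089
gripper_force: 61.4
```

```bash
python3 -c "
from h import *
now()"
```

```text
t 25.7 E [-3.1 -1.7 14.5] tip 0.325 roll -0.013 yaw 17.15 F(keeper) [-7.1 -0.3 -2.7] T [-0.63  1.81 -0.06] w 0.0089
```

Request:
drive_tool(linear=[[0.078,0.04,0.29],[0.078,0.04,0.29],[0.078,0.04,0.29],[0.078,0.04,0.29],[0,0,0]], angular=[[0,0.039,0],[0,0.039,0],[0,0.039,0],[0,0.039,0],[0,0,0]])

```text
t: 26.32
ee_pos: [0.6217, -0.0948, 0.0089]
ee_rot: [[-0.943, -0.291, 0.162], [-0.289, 0.957, 0.037], [-0.166, -0.012, -0.986]]
wrist_force: [-6.5, -2.3, 0.5]
grip_width: 0.0092
gripper_force: 61.8
```

```bash
python3 -c "
from h import *
now()"
```

```text
t 26.325 E [-3.4 -0.5 15. ] tip 0.167 roll -0.012 yaw 17.03 F(keeper) [-6.9 -0.3  0.5] T [-0.69  1.7  -0.02] w 0.0092
```

Request:
drive_tool(linear=[[0.075,0.02,0.296],[0.075,0.02,0.296],[0.075,0.02,0.296],[0.075,0,0.296],[0,0,0],[0,0,0],[0,0,0],[0,0,0]], angular=[[-0.003,0.04,0],[-0.003,0.04,0],[-0.003,0.04,0],[-0.003,0.04,0],[0,0,0],[0,0,0],[0,0,0],[0,0,0]])

```text
t: 27.32
ee_pos: [0.6191, -0.0948, -0.003]
ee_rot: [[-0.956, -0.293, 0.006], [-0.293, 0.956, 0.002], [-0.006, 0.0, -1.0]]
wrist_force: [-6.2, -3.2, -1.4]
grip_width: 0.0088
gripper_force: 60.8
```

```bash
python3 -c "
from h import *
now()"
```

```text
t 27.325 E [-3.9  0.1 15.5] tip 0.006 roll 0.0 yaw 17.03 F(keeper) [-6.8 -1.3 -1.4] T [-0.52  1.4   0.05] w 0.0088
```

Request:
drive_tool(linear=[[0.22,0,0],[0.22,0,0],[0.22,0,0],[0.22,0,0],[0.22,0,0],[0.22,0,0.1],[0.22,0,0.1],[0,0,0]], angular=[[0,0,0],[0,0,0],[0,0,0],[0,0,0],[0,0,0],[0,0.003,0],[0,0.003,0],[0,0,0]])

```text
t: 28.32
ee_pos: [0.6087, -0.0972, -0.004]
ee_rot: [[-0.956, -0.293, 0.009], [-0.293, 0.956, 0.005], [-0.01, 0.002, -1.0]]
wrist_force: [0.3, -0.7, -2.8]
grip_width: 0.0091
gripper_force: 60.5
```

```bash
python3 -c "
from h import *
now()"
```

```text
t 28.325 E [-14.7   0.7  14.3] tip 0.01 roll 0.002 yaw 17.05 F(keeper) [ 0.1 -0.7 -2.8] T [ 0.05 -0.01 -0.08] w 0.0091
```

Request:
drive_tool(linear=[[0.16,-0.02,0],[0.16,-0.02,0],[0,0,0.15],[0,0,0],[0,0,0]], angular=[[-0.002,0.005,0],[0,0.004,0],[0,0,0],[0,0,0],[0,0,0]])

```text
t: 28.95
ee_pos: [0.606, -0.0984, -0.0054]
ee_rot: [[-0.956, -0.293, -0.0], [-0.293, 0.956, 0.004], [-0.001, 0.004, -1.0]]
wrist_force: [-0.4, -0.0, -2.6]
grip_width: 0.0091
gripper_force: 60.5
```

Request:
drive_tool(linear=[[0,0,0.15],[0,0,0.1],[0,0,0],[0,0,0]], angular=[[0,0,0],[0,0,0],[0,0,0],[0,0,0]])

```text
t: 29.45
ee_pos: [0.606, -0.0984, -0.0079]
ee_rot: [[-0.956, -0.293, -0.0], [-0.293, 0.956, 0.004], [-0.001, 0.004, -1.0]]
wrist_force: [0.1, -0.1, -2.3]
grip_width: 0.009
gripper_force: 60.5
```

```bash
python3 -c "
from h import *
now()"
```

```text
t 29.45 E [-17.5   0.3  11. ] tip 0.001 roll 0.004 yaw 17.06 F(keeper) [ 0.  -0.1 -2.3] T [0.01 0.   0.  ] w 0.009
```

Lower gently to find the slab.

Request:
drive_tool(linear=[[0.04,0,0.1],[0,0,0],[0,0,0]], angular=[[0.004,0,0],[0,0,0],[0,0,0]])

```text
t: 29.82
ee_pos: [0.6056, -0.0986, -0.0089]
ee_rot: [[-0.956, -0.293, 0.001], [-0.293, 0.956, 0.0], [-0.001, -0.0, -1.0]]
wrist_force: [0.1, -0.0, -1.8]
grip_width: 0.0092
gripper_force: 60.5
```

Request:
drive_tool(linear=[[0,0,0.1],[0,0,0],[0,0,0]], angular=[[0,0,0],[0,0,0],[0,0,0]])

```text
t: 30.2
ee_pos: [0.6056, -0.0986, -0.0099]
ee_rot: [[-0.956, -0.293, 0.001], [-0.293, 0.956, 0.0], [-0.001, -0.0, -1.0]]
wrist_force: [0.2, 0.1, -1.2]
grip_width: 0.0089
gripper_force: 60.5
```

Request:
drive_tool(linear=[[0,0,0.1],[0,0,0],[0,0,0]], angular=[[0,0,0],[0,0,0],[0,0,0]])

```text
t: 30.58
ee_pos: [0.6056, -0.0986, -0.0109]
ee_rot: [[-0.956, -0.293, 0.001], [-0.293, 0.956, 0.0], [-0.001, -0.0, -1.0]]
wrist_force: [0.8, 0.2, -1.8]
grip_width: 0.0092
gripper_force: 60.6
```

```bash
python3 -c "
from h import *
now()"
```

```text
t 30.575 E [-17.8   0.3   8. ] tip 0.001 roll -0.0 yaw 17.06 F(keeper) [ 0.8  0.  -1.8] T [ 0.03  0.   -0.03] w 0.0092
```

Request:
drive_tool(linear=[[0,0,0.05],[0,0,0.05],[0,0,0],[0,0,0]], angular=[[0,0,0],[0,0,0],[0,0,0],[0,0,0]])

```text
t: 31.08
ee_pos: [0.6056, -0.0986, -0.0109]
ee_rot: [[-0.956, -0.293, 0.001], [-0.293, 0.956, -0.001], [-0.001, -0.001, -1.0]]
wrist_force: [-1.5, -0.5, 5.1]
grip_width: 0.0091
gripper_force: 62.2
```

Request:
drive_tool(linear=[[0,0,0.05],[0,0,0],[0,0,0]], angular=[[0,0,0],[0,0,0],[0,0,0]])

```text
t: 31.45
ee_pos: [0.6056, -0.0986, -0.0109]
ee_rot: [[-0.956, -0.293, 0.001], [-0.293, 0.956, -0.001], [-0.001, -0.001, -1.0]]
wrist_force: [-3.4, -1.9, 9.0]
grip_width: 0.0089
gripper_force: 62.9
```

```bash
python3 -c "
from h import *
now()"
```

```text
t 31.45 E [-17.8   0.3   8. ] tip 0.001 roll -0.001 yaw 17.05 F(keeper) [-3.8 -0.8  9. ] T [-0.1   0.6   0.02] w 0.0089
```

Request:
drive_tool(linear=[[0,0,-0.12],[0,0,0],[0,0,0],[0,0,0],[0,0,0]], angular=[[0,0,0],[0,0,0],[0,0,0],[0,0,0],[0,0,0]], fingers=3.5)

```text
t: 32.08
ee_pos: [0.6055, -0.0986, -0.0113]
ee_rot: [[-0.956, -0.293, 0.001], [-0.293, 0.956, 0.0], [-0.001, 0.0, -1.0]]
wrist_force: [-0.7, -0.8, 0.8]
grip_width: 0.0351
gripper_force: 0.0
```

Request:
drive_tool(linear=[[0,0,-0.5],[0,0,-2],[0,0,-4],[0,0,-4],[0,0,0]], angular=[[0,0,0],[0,0,0],[0,0,0],[0,0,0],[0,0,0]])

```text
t: 32.7
ee_pos: [0.6086, -0.098, 0.0986]
ee_rot: [[-0.956, -0.293, 0.009], [-0.293, 0.956, 0.0], [-0.009, -0.003, -1.0]]
wrist_force: [0.3, -0.7, -0.5]
grip_width: 0.0354
gripper_force: 0.0
```

Request:
drive_tool(linear=[[5,0,-1],[5,0,0],[5,0,0],[0,3,0],[0,5,0],[0,5,0],[0,5,0],[0,0,0]], angular=[[0,0,0],[0,0,0],[0,0,0],[0,0,0],[0,0,0],[0,0,0],[0,0,0],[0,0,0]])

```text
t: 33.7
ee_pos: [0.4082, 0.0332, 0.1043]
ee_rot: [[-0.953, -0.302, 0.002], [-0.302, 0.953, 0.001], [-0.002, 0.001, -1.0]]
wrist_force: [1.2, -0.0, -0.2]
grip_width: 0.0352
gripper_force: 0.0
```

Run:
```python
from h import *
import cv2
a=optics.read_camera("top"); s=status.sense(); print(s["t"],s["ee_pos"],s["wrist_force"].round(1))
# gold/grey mask: compare slab-region segmentation against a rendered flush-plate outline (no viewing)
K=(.5529,-.1152,YAW)
out=pose((*S[:2],YAW),np.array([(-29,-17,13),(79,-17,13),(79,17,13),(-29,17,13)])/1e3)
def mask(X): m=np.zeros(a.shape[:2],np.uint8); cv2.fillPoly(m,[proj(X).round().astype(int)],1); return m>0
slab=mask(pose(K,np.array([(80,31,8),(80,-31,8),(-80,-31,8),(-80,31,8)])/1e3))
hsv=cv2.cvtColor(a,cv2.COLOR_BGR2HSV); g=(hsv[...,0]>15)&(hsv[...,0]<32)&(hsv[...,1]>100)&(hsv[...,2]>60)
G=(g&slab); v,u=np.nonzero(G); print(G.sum(),mask(out).sum(),(G&mask(out)).sum())
i=optics.camera_info("top")
n=cv2.undistortPoints(np.c_[u,v].astype(float)[:,None],i["mtx"],np.array([i["k1"],0,0,0]))[:,0]
d=np.c_[n,np.ones(len(n))]@i["R"]; C=-i["R"].T@i["t"]; w=C+d*((.013-C[2])/d[:,2])[:,None]
l=(w[:,:2]-S[:2])@Ro.from_euler('z',YAW).as_matrix()[:2,:2]*1e3
print("extent x",np.percentile(l[:,0],[0,1,99,100]).round(1),"y",np.percentile(l[:,1],[0,2,50,98,100]).round(1))
for r in range(150,245,3): print(''.join('#' if g[r,c] else ('.' if slab[r,c] else ' ') for c in range(310,375)))
```

```text
33.75 [0.40863362 0.03087375 0.10395505] [ 0.7 -0.5  0. ]
587 711 586
extent x [-28.1 -27.2  77.   79.3] y [-16.6 -15.8  -0.2  16.7  17.3]
                                                                 
                                                                 
                                                                 
                                                                 
                                 ..                              
                        ............                             
              .......########........                            
         .........#####.#######.......                           
          ........#####...#######......                          
           .......######...#######......                         
            .......######....######......                        
             .......################......                       
              .......################......                      
               .......###############.......                     
                .......##############
[... 219 characters left out ...]
       
                    .......###############.......                
                     .......####..#########.......               
                      .......#########.............              
                       .............................             
                        .............................            
                         .............................           
                          .............................          
                           .............................         
                            .......................              
                             ............                        
                              ..
```

```bash
python3 -c "
from cell import workorder
print(workorder.hand_in())"
```

```text
the job is handed in; nothing more can be done
None
```

The job is handed in at about 34 s: the plate is on its keeper, threaded, drawn to the neck, levelled and slid back with about 9 N at most on the wrist, and by force readings and the top camera it lies flush over the boss and is let go. The first grasp slipped and dropped the plate on the counter, but I regrasped it lower, and I saw no sign of touching a bystander, though I did not re-measure them.

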